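# Wind a mould press shut with its loose bar

### The job

Close the mould press: put the thin square steel bar through the eye in the head of the press's screw, to about its middle, and wind the screw clockwise (seen from above) with it until the two plaster halves meet and the screw comes to its firm stop. Leave the bar in the eye, and do not disturb the wooden batten, the mug and the jar.

Things in the scene. Friction and masses are not known exactly. Their poses are not given: they have to be found in the camera images.
- bar: Loose plain square steel bar, 180 mm long, 14 x 14 mm, 0.2 kg, each end stepped down to 10 x 10 mm over the last 8 mm. Origin at its middle (7 mm above the table when it lies there); x along the bar, z up. It is symmetric end for end.
- eye (a point): Centre of the eye, an 18 x 18 mm square hole (2 mm wider at each mouth) that runs level right through the screw's dark steel head. The head is 40 mm long along the eye, 42 mm across and 36 mm high, with a 6 mm button on top; the eye is at mid-height of the head. x is the eye's axis, open at both ends; z up, on the screw's vertical axis. It turns and sinks with the screw.
- screw (a joint): Angle of the press screw in rad, growing clockwise seen from above; stiff to turn, it stays where it is left. The screw sinks 15 mm a turn. It starts between 0 and 0.9; the plaster halves meet and it stops hard at 7.2.
- press: The press, fixed to the table. Origin: centre of its underside, z up, y along its crosshead. Bed 170 x 230 x 30 mm, two 22 mm columns at y = +-93 mm, crosshead 60 x 230 mm with its top 165 mm above the table (column nuts to 174 mm). The screw rises through the middle of the crosshead; its eye is 225 mm above the table at screw angle 0 and 208 mm at 7.2.
- batten: Bystander: loose square wooden batten, 180 x 26 x 26 mm, too thick for the eye. Origin at its centre, x along it. It and the bar may change places.
- mug: Bystander: clay mug, 84 mm across, 85 mm high. Origin: centre of its underside; handle towards its y.
- jar: Bystander: closed jar, 68 mm across, 110 mm high. Origin: centre of its underside.
Things that resemble listed ones, but are neither listed nor needed, are in the scene too. Of the things that look like the bar, take the one that is farthest from the robot's base at the start.

How it is judged:
On the way, in this order (a step that is already met when the one before it is completed fails the run):
1. the bar is through the eye, its middle within 45 mm of the eye's centre (distance between bar and eye below 0.045 m and angle between the x axis of bar and the x axis of eye, either way round below 0.25 rad), for 0.2 s.
2. with the bar in the eye, the screw is wound to its stop (within 0.15 rad) (value of joint screw above 7.05 rad and distance between bar and eye below 0.06 m), for 0.2 s.
At the end, for the whole second after the job is handed in: The screw stands within 0.15 rad of its stop (the plaster halves meet), and the bar rests, let go, through the eye with its middle within 60 mm of the eye's centre (all of step 2 and angle between the x axis of bar and the x axis of eye, either way round below 0.3 rad and linear speed of bar below 0.02 m/s); the robot touches nothing.
It fails at once if the batten was moved by more than 30 mm (distance of batten from where it was at the start of the episode above 0.03 m).
It fails at once if the mug was moved by more than 30 mm or tipped (distance of mug from where it was at the start of the episode above 0.03 m or angle between mug's own z axis and vertical above 0.4 rad).
It fails at once if the jar was moved by more than 30 mm or tipped (distance of jar from where it was at the start of the episode above 0.03 m or angle between jar's own z axis and vertical above 0.4 rad).
It also fails if it takes over 72 s, if anything falls off the work surface, if the arm or the gripper's body presses on something with over 40 N, if the wrist force passes 120 N, or if a joint passes its speed limit or range.

### The arm

A 6-joint arm with a two-finger parallel gripper is mounted at the origin on the work surface. World frame = base frame: x ahead of the robot, y to its left, z up, the work surface at z = 0. Lengths are in m, angles in rad, forces in N, time in s.
With the tool pointing down it reaches from about 0.325 to 0.9 m from the base axis. Payload 3.5 kg.
Tool frame: the origin (TCP) lies on the mounting face of the last link; the fingertips stand 173 mm ahead of it and the grasp point (between the pads) lies 155 mm ahead of it; z points along the fingers, y is the line along which they close (so a half turn about z gives the same grasp; the last joint's range is limited). The gripper opens to 85 mm and grips with 20 to 120 N. Pads are 22 mm wide; open, the fingers measure 114 mm over their backs; the gripper's body (76 mm by 85 mm) begins 54 mm behind the grasp point. The pads swing forward as they close: fully open they stand 13 mm farther back than shut.
Start: joints at [1.191, 0.276, -0.026, 1.268, 0, 1.467], TCP at [0.171, 0.601, 0.405] pointing down, gripper open.
Joint ranges: [-3.12, 3.12], [-0.85, 1.88], [-1.08, 1.24], [-1.95, 2.15], [-1.57, 1.53], [-3.14, 3.14]. Speed limits (rad/s): [2.57, 2.57, 3.14, 3.14, 3.14, 3.14].

### API

Orientations are given as a unit quaternion [w, x, y, z].
In Python, from station import arm gives the robot as it stands.
- The arm moves only by the shell command python3 -m creep 'ROWS' [OPENING]. ROWS is JSON, a list of rows, each a list of 2 entries, a list of its own where there are three numbers: the shift along the tool's x, y, z in m, then the turn about the tool's z in degrees. A call has 1 to 20 rows; each row is the pose to reach, as a shift and turn from the pose commanded when the call began, along the tool's axes at that moment; what a row does not reach only later rows make up. A row lasts 1/8 s, in which the tool goes at most 62.5 mm and 10.7 degrees, less where a joint would pass 70% of its speed; a pose out of reach is approached as far as the arm can. A call with a gripper value outside its range is refused whole. OPENING is the opening, from 0 (shut) to 1 (fully open), set as the call begins (- or left out, the last holds). The fingers move at their own pace and stop on an object; the grip force is fixed at half the most. Time passes only in rows, so rows that repeat a pose let the fingers close. It gives the time, the measured TCP pose, the force, the opening and the grip force at its end, in the units of the state.
- arm.get_state(): the state, without advancing time (a new reading comes with each control period).
- arm.snapshot(name): name is "scene" or "top" or "wrist"; returns the picture (384x512x3 uint8, red, green, blue); there is no depth.
- arm.camera_info(name): a dict with "camera_matrix" (3x3 intrinsics, pixels), "T" (4x4, takes a point from camera to world coordinates); the wrist camera has in their place "T_tool_cam" (4x4, takes a point from camera to tool coordinates, whose origin is the TCP and whose axes are the flange's). Camera axes: x right, y down, z forward; pixel columns grow to the right and rows downward; lengths in m; the calibration is good to about 2 mm. A picture is of the moment at which its call begins: read the wrist's pose just before it. camera_info takes no time and is no camera call.
- arm.job_done(): hands the job in; it is judged then, once.
The state is a dict: "time_s": time; "joint_pos": joint angles; "qd": joint speeds; "tau": joint torques, N m; "ee_pos": TCP position; "eef_rot": TCP orientation; "force": force on the tool from outside, world axes, zero at the start; "wrist_torque": the same for the moment, N m; "width": finger opening in m; "gripper_force": force on a finger pad.
Only numpy, scipy, OpenCV 4.12 (cv2) and the standard library are available. Lean on these libraries where they do the work, as an engineer would, in place of code of your own. Each camera call takes 0.05 s, during which the arm holds its last target. There are 200 camera calls.

## Working session

There is one attempt and no reset: what is moved stays moved. The work goes in short steps, Python scripts to look and compute and a shell command to move; the robot and the scene stay as the last step left them, time stands still between calls to the robot, and variables do not carry over. Pictures are saved under pics/ and viewed, at most 10 in all, crops included, and the job is handed in when it is done.

```bash
ls; mkdir -p pics; python3 - <<'E'
from station import arm
import cv2,numpy as np
np.set_printoptions(precision=4,suppress=True)
for n in("scene","top"):
    im=arm.snapshot(n); cv2.imwrite(f"pics/{n}0.png",im[:,:,::-1]); c=arm.camera_info(n); print(n,c["camera_matrix"],c["T"])
print(arm.camera_info("wrist")); print(arm.get_state())
a=cv2.imread("pics/scene0.png");b=cv2.imread("pics/top0.png")
E
```

```text
pics
scene [[391.7309   0.     257.3882]
 [  0.     391.7309 190.1726]
 [  0.       0.       1.    ]] [[-0.3663  0.7233 -0.5853  1.1008]
 [ 0.9303  0.2731 -0.2448  0.3194]
 [-0.0172 -0.6342 -0.773   0.9562]
 [ 0.      0.      0.      1.    ]]
top [[435.7289   0.     266.004 ]
 [  0.     435.7289 192.53  ]
 [  0.       0.       1.    ]] [[ 0.0106 -0.9837  0.1795  0.2857]
 [-0.9999 -0.0088  0.0112  0.0677]
 [-0.0094 -0.1796 -0.9837  1.3736]
 [ 0.      0.      0.      1.    ]]
{'camera_matrix': array([[332.4137,   0.    , 255.6491],
       [  0.    , 332.4137, 191.0885],
       [  0.    ,   0.    ,   1.    ]]), 'T_tool_cam': array([[ 0.0002, -0.9604, -0.2785,  0.071 ],
       [ 1.    ,  0.0005, -0.0012,  0.0004],
       [ 0.0013, -0.2785,  0.9604,  0.0306],
       [ 0.    ,  0.    ,  0.    ,  1.    ]])}
{'time_s': 0.1, 'joint_pos': array([ 1.1906,  0.2771, -0.0278,  1.268 , -0.    ,  1.4674]), 'qd': array([ 0.0018, -0.0032,  0.0024,  0.0008,  0.003 ,  0.0011]), 'tau': array([ -0.0006, -44.671 ,  29.6128,   0.0085,  -0.0001,   0.    ]), 'ee_pos': array([0.1707, 0.6009, 0.4036]), 'eef_rot': array([-0.0002,  0.138 ,  0.9904, -0.001 ]), 'force': array([0.1445, 0.1358, 0.3052]), 'wrist_torque': array([-0.0068,  0.0148,  0.028 ]), 'gripper_force': 0.0, 'width': 0.08546624842252426}
```

View pics/top0.png

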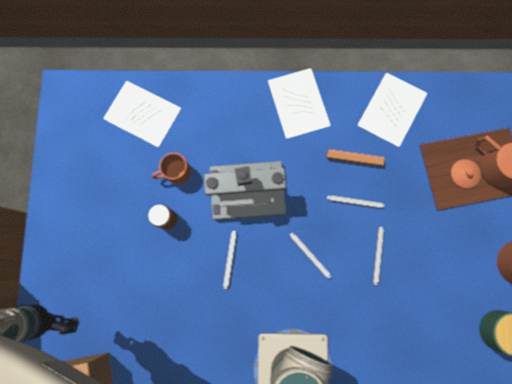

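View pics/scene0.png

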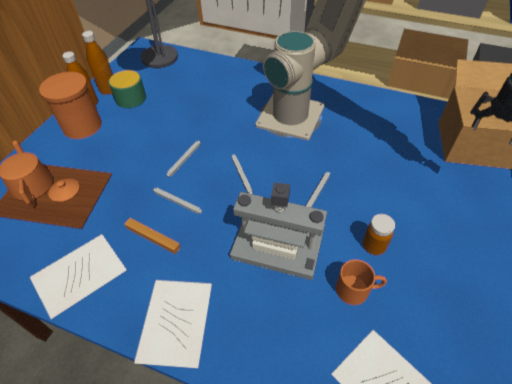

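In the top view there are four bar look-alikes: (355,202), (310,255), (379,255) and (230,260). The orange batten is at (356,158), the press at (246,190) with its dark head at (243,175), the mug at (173,168) and the jar at (160,216). (355,202) looks farthest from the base. I'll measure it and check with a crop.

```bash
cat >h.py <<'E'
import cv2,numpy as np
from station import arm
np.set_printoptions(precision=4,suppress=True)
def cam(n,st=None):
    c=arm.camera_info(n); K=c["camera_matrix"]
    if n!="wrist": return K,c["T"]
    from scipy.spatial.transform import Rotation as R
    st=st or arm.get_state(); q=st["eef_rot"]; T=np.eye(4); T[:3,:3]=R.from_quat(np.r_[q[1:],q[0]]).as_matrix(); T[:3,3]=st["ee_pos"]
    return K,T@c["T_tool_cam"]
def ray(KT,p):
    K,T=KT; d=T[:3,:3]@np.linalg.solve(K,[p[0],p[1],1]); return T[:3,3],d/np.linalg.norm(d)
def plane(KT,p,z):
    o,d=ray(KT,p); return o+d*(z-o[2])/d[2]
def tri(A,p,B,q):
    o,d=ray(A,p);u,e=ray(B,q); s=np.linalg.lstsq(np.c_[d,-e],u-o,rcond=None)[0]; a=o+s[0]*d;b=u+s[1]*e
    return (a+b)/2,np.linalg.norm(a-b)
def proj(KT,X):
    K,T=KT; c=T[:3,:3].T@(np.asarray(X)-T[:3,3]); c=K@c; return c[:2]/c[2]
def blobs(im,m,amin=60):
    n,l,s,c=cv2.connectedComponentsWithStats(m.astype(np.uint8))
    out=[]
    for i in range(1,n):
        if s[i,4]>=amin:
            ys,xs=np.where(l==i); r=cv2.minAreaRect(np.c_[xs,ys].astype(np.float32)); out.append((c[i],s[i,4],r,np.c_[xs,ys]))
    return out
E
python3 - <<'E'
from h import *
for n in("top","scene"):
    im=cv2.imread(f"pics/{n}0.png"); h=cv2.cvtColor(im,cv2.COLOR_BGR2HSV)
    m=(h[...,1]<70)&(h[...,2]>130)
    for c,a,r,p in blobs(im,m,80):
        if a<600:
            bx=cv2.boxPoints(r); w=plane(cam(n),c,.007); e=sorted(map(tuple,bx)); 
            i=np.argsort([np.linalg.norm(bx[0]-bx[k]) for k in range(4)]); l1=(bx[0]+bx[i[1]])/2; l2=(bx[i[2]]+bx[i[3]])/2
            P,Q=plane(cam(n),l1,.007),plane(cam(n),l2,.007)
            print(n,c,a,w[:2],"r",np.hypot(*w[:2]),"len",np.linalg.norm(P-Q),"yaw",np.degrees(np.arctan2(*(Q-P)[1::-1])))
a=cv2.imread("pics/top0.png")[130:300,200:400];b=cv2.imread("pics/scene0.png")[140:290,120:340]
a=cv2.resize(a,(400,340),interpolation=3);b=cv2.resize(b,(400,273),interpolation=3)
cv2.imwrite("pics/c1.png",np.hstack([a,cv2.copyMakeBorder(b,0,67,0,0,0)]))
E
```

```text
top [225.9312 205.3519] 378 [0.4926 0.21  ] r 0.5355314190664893 len 0.1333338262580168 yaw -89.47192585901875
top [355.4747 201.2256] 297 [ 0.5096 -0.2007] r 0.5477579958411016 len 0.17951854759153937 yaw -97.76911742742331
top [158.4959 214.7863] 365 [0.4605 0.4229] r 0.6251920049244647 len 0.06664399770255679 yaw -89.46123751072396
top [377.8793 255.9368] 348 [ 0.3385 -0.2655] r 0.4302457729921799 len 0.18018226478156077 yaw -7.470641108978929
top [229.4013 259.2006] 319 [0.3238 0.1946] r 0.3777617497070371 len 0.18032867215199458 yaw -7.53694833059323
top [310.0608 255.2462] 329 [ 0.3385 -0.0556] r 0.3430392950992165 len 0.18010121490278988 yaw -137.97400970656176
scene [87.8148 35.2593] 108 [-0.2136 -1.0737] r 1.0947658257072266 len 0.05252602613568871 yaw 109.72397285520522
scene [119.1368  51.1795] 117 [-0.1476 -0.8542] r 0.8668400359075716 len 0.1795106241915366 yaw 179.10304767978818
scene [68.3211 56.3578] 109 [-0.0347 -1.0438] r 1.0443525168098138 len 0.09224202407994575 yaw 38.69085851291794
scene [363.3738  83.1215] 107 [-0.2848  0.2131] r 0.3556734306894588 len 0.4105051972371014 yaw 89.86825884819866
scene [182.7431 158.0413] 218 [ 0.3405 -0.2684] r 0.4335491674406075 len 0.18140460040621978 yaw 171.95445942406627
scene [177.506  199.6546] 249 [ 0.5044 -0.198 ] r 0.5418815172028699 len 0.1845871164027055 yaw 80.6818805347543
scene [383.0279 224.0584] 394 [0.3715 0.4074] r 0.5513891393768302 len 0.06865683653185117 yaw 53.124522312316806
```

View pics/c1.png

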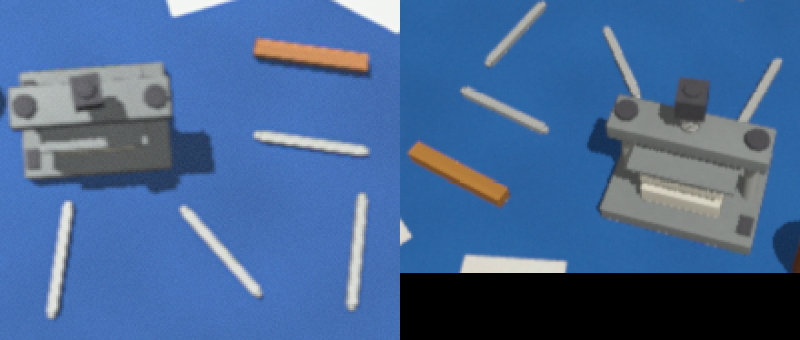

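The crop confirms the target: the plain square light bar at top (355,201) is 180 mm long, stands 0.548 m from the base and is the farthest of the four. The next farthest is at 0.43 m, and the orange batten is a different object. Next I'll measure the bar's height and the head, press and column nuts.

```bash
python3 - <<'E'
from h import *
T,S=cam("top"),cam("scene")
print("bar",tri(T,[355.47,201.23],S,[177.5,199.65]))
res={}
for n,(x0,y0,x1,y1) in (("top",(198,155,292,198)),("scene",(228,175,335,228))):
    im=cv2.imread(f"pics/{n}0.png"); h=cv2.cvtColor(im,cv2.COLOR_BGR2HSV)[y0:y1,x0:x1]
    g=h[...,2]
    print(n)
    for c,a,r,p in blobs(h,(g<85)&(h[...,1]<110),25): print(c+[x0,y0],a,r[1],r[2])
E
```

```text
bar (array([ 0.5079, -0.1977,  0.0118]), np.float64(0.004412306221147937))
top
[246.1364 183.    ] 44 (3.6167776584625244, 14.302711486816406) 80.53767395019531
[252.9714 191.1929] 140 (3.5905165672302246, 66.1888198852539) 85.84036254882812
scene
[277.4226 196.9115] 407 (24.0, 25.0) 90.0
[243.7143 200.449 ] 98 (9.0, 11.0) 90.0
[315.4955 216.6036] 111 (10.0, 12.0) 90.0
```

```bash
python3 - <<'E'
from h import *
T,S=cam("top"),cam("scene")
a=tri(T,[212.3,182],S,[243.7,200.4]);b=tri(T,[278,178],S,[315.5,216.6]);c=tri(T,[212.3,182],S,[315.5,216.6]);d=tri(T,[278,178],S,[243.7,200.4]); print(a,b,c,d)
print("head",tri(T,[242.8,173.5],S,[280,187]))
st=arm.get_state()
for X in ([.53,.15,.25],[.53,.13,.17],[.508,-.198,.007]): print(proj(cam("wrist",st),X))
E
```

```text
(array([0.5584, 0.1486, 0.2417]), np.float64(0.1687573840925777)) (array([0.5381, 0.141 , 0.1678]), np.float64(0.18701801293423778)) (array([0.5339, 0.234 , 0.1708]), np.float64(0.0014836134502306658)) (array([0.5476, 0.0487, 0.1677]), np.float64(0.0016028437478851137))
head (array([0.5407, 0.1424, 0.2529]), np.float64(0.0004723717542718249))
[-158.0654  787.952 ]
[-82.9444 637.157 ]
[-172.3224  499.6672]
```

```bash
python3 -m creep '[[[0,0,-0.06],0],[[-0.02,-0.02,-0.095],0],[[-0.06,-0.05,-0.095],-10],[[-0.1,-0.09,-0.095],-20],[[-0.14,-0.13,-0.095],-30],[[-0.18,-0.16,-0.095],-40],[[-0.22,-0.2,-0.095],-50],[[-0.26,-0.24,-0.095],-60],[[-0.3,-0.27,-0.095],-70],[[-0.34,-0.31,-0.095],-80],[[-0.38,-0.35,-0.095],-90],[[-0.42,-0.38,-0.095],-100],[[-0.46,-0.42,-0.095],-102],[[-0.5,-0.45,-0.095],-102],[[-0.516,-0.468,-0.095],-102],[[-0.516,-0.468,-0.095],-102],[[-0.516,-0.468,-0.095],-102]]' 1 && python3 - <<'E'
from h import *
st=arm.get_state(); im=arm.snapshot("wrist"); cv2.imwrite("pics/w1.png",im[:,:,::-1]); np.save("w1.npy",np.r_[st["ee_pos"],st["eef_rot"]])
c=cam("wrist",st); print(st["ee_pos"],st["eef_rot"],st["joint_pos"],proj(c,[.5407,.142,.25]))
E
```

```text
time_s: 2.22
ee_pos: [0.5388, 0.0104, 0.4994]
eef_rot: [-0.0, -0.683, 0.73, 0.001]
force: [1.1, 0.7, 1.4]
width: 0.0853
gripper_force: 0.0
[0.5388 0.0104 0.4994] [-0.0002 -0.683   0.7305  0.0006] [-0.1007  0.0883 -0.0564  1.4273  0.0005 -1.6043] [263.5326 357.3041]
```

View pics/w1.png

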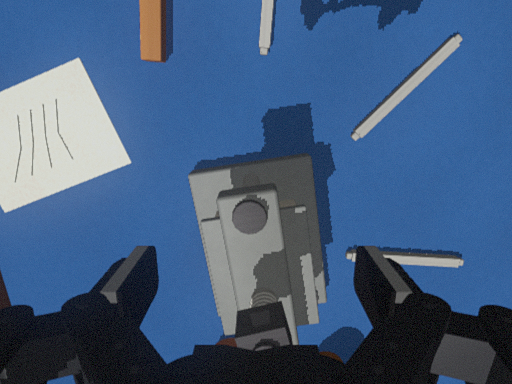

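The head is at about (265,325), partly hidden by the gripper body. The near nut is at (250,216). I'll move closer to the head and up, then take an enlarged crop.

```bash
python3 -m creep '[[[-0.03,0,-0.02],0],[[-0.05,0.01,-0.02],0],[[-0.05,0.01,-0.02],0],[[-0.05,0.01,-0.02],0]]' && python3 - <<'E'
from h import *
st=arm.get_state(); im=arm.snapshot("wrist"); cv2.imwrite("pics/w2.png",im[:,:,::-1]); np.save("w2.npy",np.r_[st["ee_pos"],st["eef_rot"]])
c=cam("wrist",st); p=proj(c,[.5407,.142,.25]);print(p); x,y=p.astype(int)
x0,y0=x-60,min(y-60,384-90); cv2.imwrite("pics/w2c.png",cv2.resize(cv2.imread("pics/w2.png")[y0:y0+90,x0:x0+120],None,fx=6,fy=6,interpolation=2)); print(x0,y0)
E
```

```text
time_s: 2.78
ee_pos: [0.5323, 0.061, 0.5197]
eef_rot: [-0.0, -0.683, 0.73, -0.0]
force: [-0.7, -0.2, -0.3]
width: 0.0853
gripper_force: 0.0
[251.5282 288.4305]
191 228
```

View pics/w2c.png

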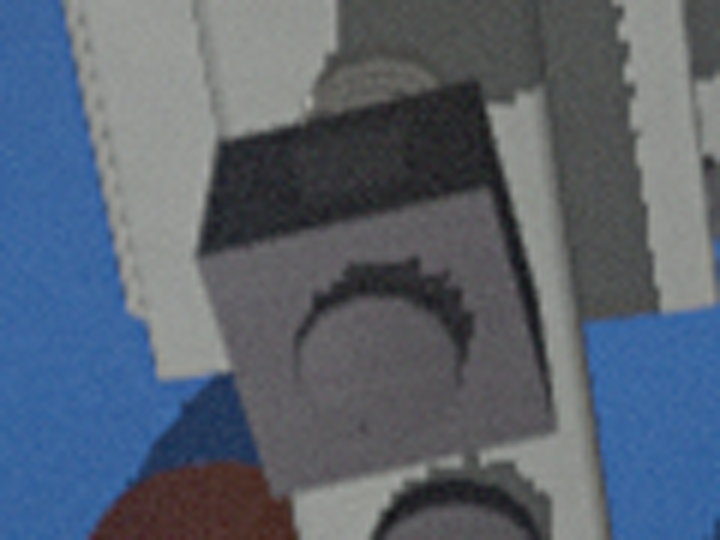

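The head's top face has corners near crop pixels (197,255), (490,185), (553,430) and (283,497). The shaded near face may have the hole around (355,150). I'll compute the top's position and angle and stretch the contrast on the side faces.

```bash
python3 - <<'E'
from h import *
s=np.load("w2.npy"); c=cam("wrist",dict(ee_pos=s[:3],eef_rot=s[3:]))
P=[plane(c,np.array(p)/6+[191-.5+.08,228-.5+.08],.241)[:2] for p in ((197,255),(490,185),(553,430),(283,497))]
P=np.array(P); print(P,P.mean(0))
for i in range(4):
    d=P[(i+1)%4]-P[i]; print(np.linalg.norm(d),np.degrees(np.arctan2(d[1],d[0])))
# button top height cross-check: triangulate w2 head top centre vs top-cam
im=cv2.imread("pics/w2.png")[228:318,191:311].astype(float).mean(2)
a=np.clip((im[10:75,28:97]-25)*6,0,255).astype(np.uint8)
sc=cv2.imread("pics/scene0.png")[175:222,260:300].astype(float).mean(2); b=np.clip((sc-20)*4,0,255).astype(np.uint8)
a=cv2.resize(a,(480,452),interpolation=2);b=cv2.resize(b,(310,364),interpolation=2)
cv2.imwrite("pics/e.png",np.hstack([a,cv2.copyMakeBorder(b,0,88,0,0,0)]))
E
```

```text
[[0.5634 0.1288]
 [0.5222 0.1208]
 [0.5153 0.1599]
 [0.5546 0.1685]] [0.5389 0.1445]
0.04195391766670952 -168.93077068415425
0.03979850432213868 100.07106797956449
0.04027552224521267 12.231140702719722
0.04062131169414632 -77.52949118097212
```

View pics/e.png

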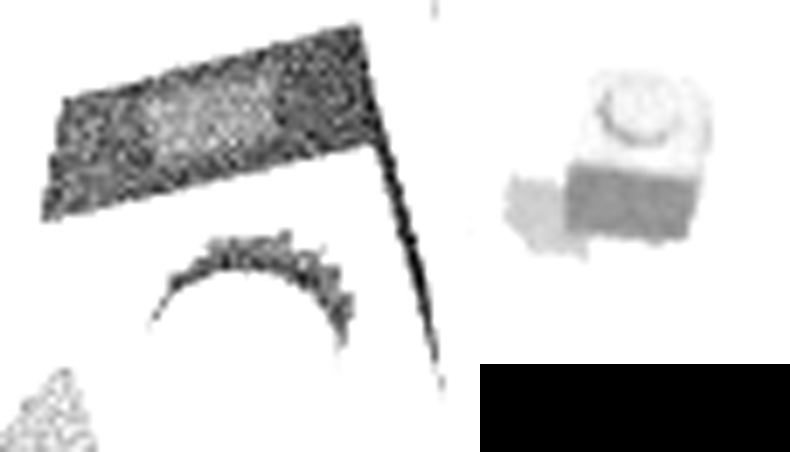

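The lighter see-through patch is on the head's −y face, and the +x face seen by the scene camera is solid. So the eye's axis lies at yaw ≈ 101.5°, with its centre near (0.540, 0.143). Next I'll go above the bar with the camera facing forward.

```bash
python3 -m creep '[[[0.03,0,0],10],[[0.07,0,0],20],[[0.11,0,0],30],[[0.15,0.01,0.02],40],[[0.19,0.01,0.05],50],[[0.23,0.01,0.08],60],[[0.27,0.01,0.11],70],[[0.3,0.012,0.14],80],[[0.322,0.012,0.17],90],[[0.322,0.012,0.19],100],[[0.322,0.012,0.22],110],[[0.322,0.012,0.22],120],[[0.322,0.012,0.22],130],[[0.322,0.012,0.22],140],[[0.322,0.012,0.22],150],[[0.322,0.012,0.22],160],[[0.322,0.012,0.22],170],[[0.322,0.012,0.22],180],[[0.322,0.012,0.22],184],[[0.322,0.012,0.22],184]]' 1 && python3 - <<'E'
from h import *
st=arm.get_state(); im=arm.snapshot("wrist")[:,:,::-1].copy(); cv2.imwrite("pics/w3.png",im); np.save("w3.npy",np.r_[st["ee_pos"],st["eef_rot"]])
c=cam("wrist",st); h=cv2.cvtColor(im,cv2.COLOR_BGR2HSV); print(st["joint_pos"],[proj(c,X) for X in ([.508,-.198,.014],[.499,-.26,.014])])
for q,a,r,p in blobs(im,(h[...,1]<70)&(h[...,2]>110),200): print(q,a,r)
E
```

```text
time_s: 5.32
ee_pos: [0.4987, -0.2604, 0.2995]
eef_rot: [-0.0, 0.754, 0.657, -0.0]
force: [0.3, 0.8, -0.1]
width: 0.0854
gripper_force: 0.0
[-0.596   0.2444 -0.3015  1.0252 -0.0001  1.112 ] [array([257.0686, 105.4881]), array([256.4155, 186.7678])]
[256.1806 104.5136] 4169 ((257.0, 108.99998474121094), (19.999996185302734, 217.99996948242188), 0.0)
[ 86.2069 214.6876] 3639 ((88.0, 214.5), (176.0, 21.0), 0.0)
[502.7014 236.0116] 690 ((498.5, 231.0), (50.0, 25.0), 90.0)
[121.9731 273.4545] 781 ((122.8615493774414, 270.4923095703125), (19.349416732788086, 67.47489166259766), 29.74488067626953)
[389.102  273.0617] 745 ((388.78302001953125, 270.5094299316406), (66.9216079711914, 19.717103958129883), 60.945396423339844)
```

View pics/w3.png

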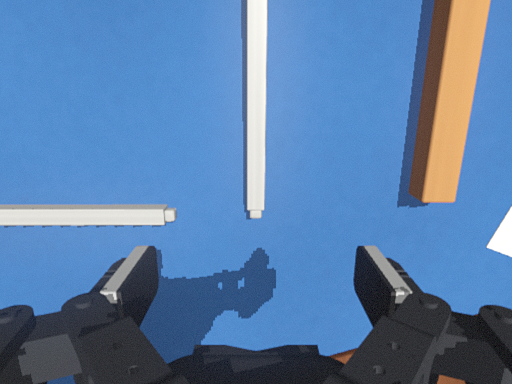

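The bar is centred between the fingers, running from (256,0) to its stepped near end at (256,217). The decoy's tip at (175,214) and the batten at (432,195) are close by, so I'll approach with the fingers half open.

```bash
python3 - <<'E'
from h import *
s=np.load("w3.npy"); c=cam("wrist",dict(ee_pos=s[:3],eef_rot=s[3:]))
im=cv2.imread("pics/w3.png"); h=cv2.cvtColor(im,cv2.COLOR_BGR2HSV); m=(h[...,1]<70)&(h[...,2]>110)
q=[b for b in blobs(im,m,3000) if b[0][0]>200][0][3]
pts=[]
for y in range(5,200,5):
    x=q[q[:,1]==y,0]; pts.append(plane(c,[x.mean(),y],.013)[:2]); 
pts=np.array(pts); d=pts[0]-pts[-1]; v=np.linalg.svd(pts-pts.mean(0))[2][0]; v*=np.sign(v[1])
for y in (30,120,190):
    x=q[q[:,1]==y,0]; print("width",np.linalg.norm(plane(c,[x.min()-.5,y],.014)-plane(c,[x.max()+.5,y],.014)))
e=plane(c,[256,q[:,1].max()+.5],.012)[:2]; sh=plane(c,[256,209],.014)[:2]
print("yaw",np.degrees(np.arctan2(v[1],v[0])),"end",e,"shoulder",sh,"mid",pts.mean(0)+v*((e-pts.mean(0))@v+.09), pts.mean(0))
# height by two views: near end in top picture
t=cv2.imread("pics/top0.png"); ht=cv2.cvtColor(t,cv2.COLOR_BGR2HSV); b=[b for b in blobs(t,(ht[...,1]<70)&(ht[...,2]>130)) if abs(b[0][0]-355)<4][0]
r=b[2]; bx=cv2.boxPoints(r); ne=bx[np.argsort(bx[:,0])[2:]].mean(0); print("end",ne,tri(c,[256,q[:,1].max()],cam("top"),ne))
print(plane(c,[175,214],.01),plane(c,[412,195],.02),proj(c,[.508,-.198,.014]))
E
```

```text
width 0.013998175600528863
width 0.01428400786047038
width 0.014360124643744893
yaw 81.7436288499414 end [ 0.4949 -0.2874] shoulder [ 0.4961 -0.2785] mid [ 0.5073 -0.1983] [ 0.5076 -0.1959]
end [384.3253 157.2263] (array([ 0.5252, -0.1527,  0.4443]), np.float64(0.056787375398246846))
[ 0.4289 -0.2751  0.01  ] [ 0.6189 -0.2816  0.02  ] [257.0686 105.4881]
```

```bash
python3 -m creep '[[[0,0,0.03],0],[[0,0,0.06],0],[[0,0,0.09],0],[[0,0,0.11],0],[[0,0,0.119],0],[[0,0,0.123],0],[[0,0,0.123],0]]' 0.5 && python3 -m creep '[[[0,0,0],0],[[0,0,0],0],[[0,0,0],0],[[0,0,0],0],[[0,0,0],0],[[0,0,0],0]]' 0 && python3 -m creep '[[[0,0,-0.02],0],[[0,0,-0.06],0],[[0,0,-0.12],0],[[0,0,-0.18],0],[[0,0,-0.21],0],[[0,0,-0.21],0],[[0,0,-0.21],0]]' && python3 - <<'E'
from h import *
st=arm.get_state(); im=arm.snapshot("wrist")[:,:,::-1].copy(); cv2.imwrite("pics/w4.png",im); np.save("w4.npy",np.r_[st["ee_pos"],st["eef_rot"]])
c=cam("wrist",st); h=cv2.cvtColor(im,cv2.COLOR_BGR2HSV); print(st["joint_pos"],st["eef_rot"])
E
```

```text
time_s: 6.25
ee_pos: [0.4993, -0.2601, 0.1772]
eef_rot: [0.0, 0.754, 0.657, 0.0]
force: [-0.2, -0.5, 0.0]
width: 0.0427
gripper_force: 0.0
time_s: 7.0
ee_pos: [0.4995, -0.2602, 0.1778]
eef_rot: [0.001, 0.754, 0.657, 0.0]
force: [-0.9, -0.5, 5.2]
width: 0.0118
gripper_force: 61.5
time_s: 7.88
ee_pos: [0.4984, -0.2595, 0.3849]
eef_rot: [-0.001, 0.754, 0.657, -0.0]
force: [-0.5, 0.0, -1.9]
width: 0.0119
gripper_force: 60.7
[-0.5951  0.1777 -0.1936  1.2024 -0.0002  1.1129] [-0.0014  0.7539  0.657  -0.0005]
```

View pics/w4.png

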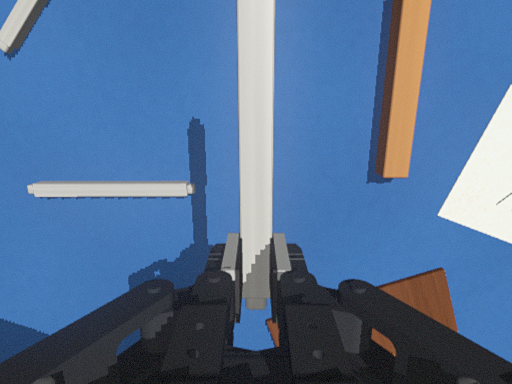

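The bar is held between the pads. It runs up column 256 with its near end at (257,303). I'll check its tilt from the apparent width and its lateral offset in the tool frame.

```bash
python3 - <<'E'
from h import *
from scipy.stats import linregress as L
im=cv2.imread("pics/w4.png"); h=cv2.cvtColor(im,cv2.COLOR_BGR2HSV); m=(h[...,1]<70)&(h[...,2]>110)
i=arm.camera_info("wrist");K=i["camera_matrix"];T=i["T_tool_cam"]
ys=np.arange(2,225,3);W=[];C=[]
for y in ys:
    x=np.where(m[y,215:300])[0]+215; W.append(x.max()-x.min()+1); C.append((x.max()+x.min())/2)
r=L(ys,W);print(r.slope,r.intercept)
rc=L(ys,C);
for y in (0,60,110,160,210):
    w=r.slope*y+r.intercept; z=K[0,0]*.014/w; p=T@np.r_[z*np.linalg.solve(K,[rc.slope*y+rc.intercept,y,1]),1]; print(y,w,"tool xyz of top face",p[:3])
# assume top face at tool z=.162 plane: lateral/yaw
for y in (0,200):
    d=T[:3,:3]@np.linalg.solve(K,[rc.slope*y+rc.intercept,y,1]); print(T[:3,3]+d*(.162-T[2,3])/d[2])
d=T[:3,:3]@np.linalg.solve(K,[257,307,1]); print("near end",T[:3,3]+d*(.164-T[2,3])/d[2])
E
```

```text
-0.02655286865813182 38.69380749170223
0 38.69380749170223 tool xyz of top face [ 0.1038 -0.0004  0.1654]
60 37.10063537221432 tool xyz of top face [ 0.0834 -0.0004  0.1649]
110 35.77299193930773 tool xyz of top face [ 0.0651 -0.0004  0.1644]
160 34.44534850640114 tool xyz of top face [ 0.0454 -0.0003  0.1639]
210 33.11770507349455 tool xyz of top face [ 0.0241 -0.0003  0.1633]
[ 0.103  -0.0004  0.162 ]
[ 0.0289 -0.0003  0.162 ]
near end [-0.024   0.0003  0.164 ]
```

The bar is level to about 1.5° and 0.4 mm off-centre laterally. Its middle is about 62 mm ahead of the tool and it sits 171 mm below the TCP. I'll hover it over the head, at the final position but 60 mm higher, to check alignment and height with the wrist camera.

```bash
python3 -m creep '[[[0.02,0,-0.03],0],[[0.06,0,-0.06],-4],[[0.1,0.002,-0.07],-8],[[0.14,0.003,-0.07],-12],[[0.18,0.004,-0.07],-16],[[0.22,0.005,-0.07],-19.4],[[0.26,0.006,-0.07],-19.4],[[0.3,0.007,-0.07],-19.4],[[0.335,0.007,-0.07],-19.4],[[0.346,0.007,-0.07],-19.4],[[0.346,0.007,-0.07],-19.4],[[0.346,0.007,-0.07],-19.4]]' && python3 - <<'E'
from h import *
st=arm.get_state(); im=arm.snapshot("wrist")[:,:,::-1].copy(); cv2.imwrite("pics/w5.png",im); np.save("w5.npy",np.r_[st["ee_pos"],st["eef_rot"]])
c=cam("wrist",st); print(st["joint_pos"],st["eef_rot"],proj(c,[.54,.143,.242]))
cv2.imwrite("pics/w5c.png",cv2.resize(im[60:260,150:360],None,fx=3,fy=3,interpolation=2))
E
```

```text
time_s: 9.43
ee_pos: [0.5531, 0.081, 0.4559]
eef_rot: [-0.0, 0.633, 0.774, -0.001]
force: [-0.5, -0.7, -1.7]
width: 0.0118
gripper_force: 60.6
[ 0.0299  0.1373 -0.0909  1.3441 -0.0006  1.4004] [-0.0004  0.6328  0.7743 -0.0007] [255.7989 109.3165]
```

View pics/w5c.png

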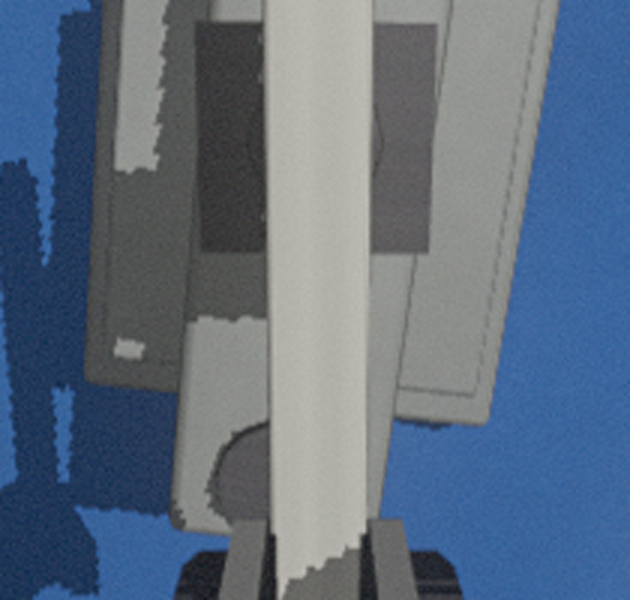

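In the crop the head spans (196–437, 22–253), with its edges parallel to the bar. The head's centre column is 316 and the bar's is 319, so the lateral error is under 1 mm. Next I'll triangulate the head's corners between this view and w2.

```bash
python3 - <<'E'
from h import *
f=lambda n:(lambda s:cam("wrist",dict(ee_pos=s[:3],eef_rot=s[3:])))(np.load(n))
A,B=f("w2.npy"),f("w5.npy")
a=[np.array(p)/6+[190.58,227.58] for p in ((197,255),(490,185),(553,430),(283,497))]
b=[np.array(p)/3+[149.67,59.67] for p in ((430,253),(202,253),(196,22),(437,22))]
Q=[];
for p,q in zip(a,b): X,e=tri(A,p,B,q); Q.append(X); print(X,e)
print("mean",np.mean(Q,0))
P=np.array([plane(B,q,.2415) for q in b]); print(P,P.mean(0)); 
for i in range(4): d=P[(i+1)%4]-P[i]; print(np.linalg.norm(d),np.degrees(np.arctan2(d[1],d[0])))
C=P.mean(0); s=np.load("w5.npy"); T=B[1]@np.linalg.inv(arm.camera_info("wrist")["T_tool_cam"])
print("head in tool",(np.linalg.inv(T)@np.r_[C,1])[:3],"tool x yaw",np.degrees(np.arctan2(T[1,0],T[0,0])),"tool z",T[:3,2])
K=B[0];Tc=arm.camera_info("wrist")["T_tool_cam"]
for u,v in ((319.5,20),(319,500)):
    d=Tc[:3,:3]@np.linalg.solve(K,[u/3+149.67,v/3+59.67,1]); print("bar",Tc[:3,3]+d*(.164-Tc[2,3])/d[2])
E
```

```text
[0.564  0.1287 0.241 ] 6.750091471691373e-05
[0.5227 0.1204 0.2415] 0.00010746011822530561
[0.5154 0.1596 0.2416] 0.0008522279747848463
[0.5555 0.168  0.2418] 0.0006804864917073589
mean [0.5394 0.1442 0.2415]
[[0.5639 0.1288 0.2415]
 [0.5227 0.1204 0.2415]
 [0.515  0.1597 0.2415]
 [0.5559 0.168  0.2415]] [0.5394 0.1442 0.2415]
0.042041369769309625 -168.49698843023788
0.040022282366620435 101.11468894906844
0.04173453411336761 11.482504398184973
0.04000644146906364 -78.44601906494447
head in tool [ 0.0648 -0.0006  0.2144] tool x yaw 101.48007605575465 tool z [-0.0015 -0.0006 -1.    ]
bar [ 0.0812 -0.0001  0.164 ]
bar [ 0.0165 -0.0001  0.164 ]
```

The corners agree to under 1 mm. The head top is at z=0.2415, so the eye is at z=0.2235 (expected 0.223–0.225), and the axis yaw is 101.4°. I'll retreat along the axis, descend and check the pose.

```bash
python3 -m creep '[[[-0.04,0,0],0],[[-0.08,0,0],0],[[-0.12,-0.0005,0],0],[[-0.14,-0.0005,0],0],[[-0.14,-0.0005,0.03],0],[[-0.14,-0.0005,0.055],0],[[-0.14,-0.0005,0.0616],0],[[-0.14,-0.0005,0.0616],0],[[-0.14,-0.0005,0.0616],0],[[-0.14,-0.0005,0.0616],0]]' && python3 - <<'E'
from h import *
from scipy.spatial.transform import Rotation as R
st=arm.get_state();q=st["eef_rot"];M=R.from_quat(np.r_[q[1:],q[0]]).as_matrix()
print(M.T@(np.array([.5394,.1442,.2235])-st["ee_pos"]),M)
E
```

```text
time_s: 10.72
ee_pos: [0.5812, -0.0553, 0.3964]
eef_rot: [0.001, 0.632, 0.775, 0.001]
force: [-0.2, 0.4, -1.9]
width: 0.012
gripper_force: 60.6
[ 0.204  -0.0013  0.1728] [[-0.2003  0.9797  0.0022]
 [ 0.9797  0.2003 -0.0004]
 [-0.0009  0.0021 -1.    ]]
```

```bash
python3 -m creep '[[[0.01,-0.0007,0.0015],0],[[0.025,-0.0007,0.0015],0],[[0.035,-0.0007,0.0015],0],[[0.04,-0.0007,0.0015],0],[[0.045,-0.0007,0.0015],0],[[0.05,-0.0007,0.0015],0],[[0.05,-0.0007,0.0015],0]]' && python3 -m creep '[[[0.005,0,0],0],[[0.01,0,0],0],[[0.015,0,0],0],[[0.015,0,0],0]]'
```

```text
time_s: 11.6
ee_pos: [0.5701, -0.0063, 0.3936]
eef_rot: [-0.0, 0.632, 0.775, 0.0]
force: [0.0, -0.2, -1.9]
width: 0.0122
gripper_force: 60.6
time_s: 12.1
ee_pos: [0.567, 0.0086, 0.3936]
eef_rot: [-0.0, 0.632, 0.775, 0.0]
force: [0.1, 1.0, -1.0]
width: 0.012
gripper_force: 60.7
```

No resistance, and the tip is about 30 mm past the mouth. I'll continue to the middle.

```bash
python3 -m creep '[[[0.01,0,0],0],[[0.02,0,0],0],[[0.03,0,0],0],[[0.04,0,0],0],[[0.05,0,0],0],[[0.06,0,0],0],[[0.07,0,0],0],[[0.074,0,0],0],[[0.074,0,0],0],[[0.074,0,0],0]]' && python3 - <<'E'
from h import *
st=arm.get_state(); im=arm.snapshot("wrist")[:,:,::-1].copy(); im2=arm.snapshot("scene")[:,:,::-1]
cv2.imwrite("pics/w6.png",np.hstack([cv2.resize(im,(400,300)),cv2.resize(im2[150:270,210:370],(400,300),interpolation=2)]))
print(st["joint_pos"],st["force"])
E
```

```text
time_s: 13.35
ee_pos: [0.5524, 0.0805, 0.3936]
eef_rot: [0.0, 0.633, 0.775, -0.0]
force: [0.0, 0.9, -2.0]
width: 0.0123
gripper_force: 60.6
[ 0.029   0.1648 -0.1903  1.2156 -0.0002  1.3986] [ 0.0474  0.8967 -2.0194]
```

View pics/w6.png

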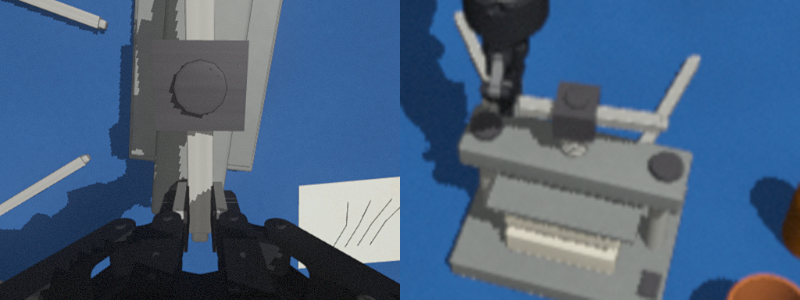

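The bar is through the eye and centred: it sticks out equally on both sides of the head in both views. That was my tenth picture, so from here I work from numbers. I'll let go, flip the wrist 180° so the last joint has its full stroke, and regrasp deeper.

```bash
python3 -m creep '[[[0,0,0],0],[[0,0,0],0],[[0,0,0],0],[[0,0,-0.02],0],[[0,0,-0.05],0],[[0,0,-0.05],-10],[[0,0,-0.05],-20],[[0,0,-0.05],-30],[[0,0,-0.05],-40],[[0,0,-0.05],-50],[[0,0,-0.05],-60],[[0,0,-0.05],-70],[[0,0,-0.05],-80],[[0,0,-0.05],-90],[[0,0,-0.05],-100],[[0,0,-0.05],-110]]' 0.5 && python3 -m creep '[[[0,0,0],-10],[[0,0,0],-20],[[0,0,0],-30],[[0,0,0],-40],[[0,0,0],-50],[[0,0,0],-60],[[0,0,0],-70],[[0,0,0],-70],[[0,0,0.03],-70],[[0,0,0.055],-70],[[0,0,0.066],-70],[[0,0,0.066],-70]]' && python3 -m creep '[[[0,0,0],0],[[0,0,0],0],[[0,0,0],0],[[0,0,0],0],[[0,0,0],0]]' 0; python3 -c "
from h import *
s=arm.get_state();print(s['joint_pos'],s['force'],s['wrist_torque'])"
```

```text
time_s: 15.45
ee_pos: [0.5523, 0.0807, 0.4437]
eef_rot: [0.0, -0.275, 0.962, 0.0]
force: [0.5, 0.5, -1.1]
width: 0.0429
gripper_force: 0.0
time_s: 16.95
ee_pos: [0.552, 0.0807, 0.377]
eef_rot: [0.001, 0.774, -0.633, -0.001]
force: [0.0, -1.0, 0.0]
width: 0.0428
gripper_force: 0.0
time_s: 17.58
ee_pos: [0.5528, 0.0807, 0.3786]
eef_rot: [-0.001, 0.775, -0.632, 0.001]
force: [0.9, -0.8, 5.8]
width: 0.013
gripper_force: 60.4
[ 0.0292  0.174  -0.2117  1.1829  0.0001 -1.7429] [ 0.8805 -0.8077  5.8366] [ 0.052  -0.0397 -0.0396]
```

Regrasped, with the bar 13 mm wide between the pads. Test stroke of 40°.

```bash
python3 -m creep '[[[-0.0006,0.009,0.0003],8],[[-0.0025,0.0179,0.0007],16],[[-0.0056,0.0264,0.001],24],[[-0.0099,0.0344,0.0013],32],[[-0.0152,0.0418,0.0017],40]]'; cat >w.py <<'E'
from h import *
from scipy.spatial.transform import Rotation as R
s=arm.get_state();q=s["eef_rot"];M=R.from_quat(np.r_[q[1:],q[0]]).as_matrix()
d=s["ee_pos"][:2]-[.5394,.1442]
print("yaw tool",np.degrees(np.arctan2(M[1,0],M[0,0])),"pos ang",np.degrees(np.arctan2(d[1],d[0])),"r",np.hypot(*d),"F tool",M.T@s["force"],"M",s["wrist_torque"],"q1,q6",s["joint_pos"][[0,5]],"w",s["width"])
E
python3 w.py
```

```text
time_s: 18.2
ee_pos: [0.5087, 0.0873, 0.3772]
eef_rot: [0.001, -0.51, 0.86, -0.001]
force: [1.0, -0.4, 6.1]
width: 0.013
gripper_force: 60.7
yaw tool -118.6824050953761 pos ang -118.33232362958165 r 0.0646538078308245 F tool [-0.1466 -1.0338 -6.0537] M [ 0.1601 -0.3195  0.2179] q1,q6 [ 0.0447 -1.0255] w 0.01297507741390485
```

```bash
for i in 1 2; do python3 -m creep '[[[-0.0006,0.009,0.0003],8],[[-0.0025,0.0179,0.0007],16],[[-0.0056,0.0264,0.001],24],[[-0.0099,0.0344,0.0013],32],[[-0.0152,0.0418,0.0017],40],[[-0.0215,0.0483,0.002],48],[[-0.0287,0.0539,0.0023],56],[[-0.0365,0.0584,0.0027],64],[[-0.0449,0.0618,0.003],72],[[-0.0537,0.064,0.0033],80]]'; python3 w.py; done
```

```text
time_s: 19.45
ee_pos: [0.478, 0.1647, 0.3737]
eef_rot: [0.001, 0.163, 0.987, -0.001]
force: [-0.1, -2.8, 7.0]
width: 0.0132
gripper_force: 60.7
yaw tool 161.2748398067874 pos ang 161.5051840597989 r 0.06469492378075985 F tool [-0.8024 -2.7154 -7.0161] M [-0.7644 -0.2763  0.0829] q1,q6 [0.2047 0.5315] w 0.013158214866298113
time_s: 20.7
ee_pos: [0.5487, 0.2082, 0.3703]
eef_rot: [0.001, 0.759, 0.651, -0.001]
force: [-2.5, -2.4, 9.2]
width: 0.0131
gripper_force: 60.9
yaw tool 81.30093453333168 pos ang 81.7001968752435 r 0.06463143719299579 F tool [-2.7386 -2.0697 -9.1886] M [-0.8893  0.5807  0.1765] q1,q6 [0.253  1.9756] w 0.013141816406677446
```

```bash
python3 -m creep '[[[-0.0006,0.009,0.0003],8],[[-0.0025,0.0179,0.0007],16],[[-0.0056,0.0264,0.001],24],[[-0.0099,0.0344,0.0013],32],[[-0.0152,0.0418,0.0017],40],[[-0.0152,0.0418,0.0017],40]]'; python3 w.py
python3 -m creep '[[[0,0,0],0],[[0,0,0],0],[[0,0,0],0],[[0,0,-0.02],0],[[0,0,-0.05],0],[[0,0,-0.05],-10],[[0,0,-0.05],-20],[[0,0,-0.05],-30],[[0,0,-0.05],-40],[[0,0,-0.05],-50],[[0,0,-0.05],-60],[[0,0,-0.05],-70],[[0,0,-0.05],-80],[[0,0,-0.05],-90],[[0,0,-0.05],-100],[[0,0,-0.05],-110]]' 0.5 >/dev/null&& python3 -m creep '[[[0,0,0],-10],[[0,0,0],-20],[[0,0,0],-30],[[0,0,0],-40],[[0,0,0],-50],[[0,0,0],-60],[[0,0,0],-70],[[0,0,0],-70],[[0,0,0.03],-70],[[0,0,0.045],-70],[[0,0,0.05],-70],[[0,0,0.05],-70]]' && python3 -m creep '[[[0,0,0],0],[[0,0,0],0],[[0,0,0],0],[[0,0,0],0],[[0,0,0],0]]' 0; python3 w.py
```

```text
time_s: 21.45
ee_pos: [0.5878, 0.1869, 0.3686]
eef_rot: [0.0, 0.935, 0.354, -0.001]
force: [-2.7, -0.9, 8.5]
width: 0.0126
gripper_force: 60.9
yaw tool 41.45085527480762 pos ang 41.433612366447015 r 0.06450284492824734 F tool [-2.6018 -1.1265 -8.4789] M [-0.4377  0.772  -0.0487] q1,q6 [0.2033 2.6214] w 0.012564795115803114
time_s: 24.95
ee_pos: [0.5879, 0.1874, 0.3676]
eef_rot: [-0.0, -0.354, 0.935, 0.0]
force: [-0.5, 0.5, -0.7]
width: 0.0427
gripper_force: 0.0
time_s: 25.58
ee_pos: [0.5883, 0.1875, 0.3685]
eef_rot: [0.001, -0.355, 0.935, -0.0]
force: [0.2, 1.8, 4.2]
width: 0.0127
gripper_force: 60.1
yaw tool -138.46085489162857 pos ang 41.54258142506985 r 0.06534913021331516 F tool [-1.3709  1.1595 -4.1794] M [-0.0343 -0.0337 -0.0021] q1,q6 [ 0.2039 -0.5211] w 0.012726951085551679
```

```bash
python3 -m creep '[[[0.0006,-0.009,0.0003],8],[[0.0025,-0.0179,0.0007],16],[[0.0056,-0.0264,0.001],24],[[0.0099,-0.0344,0.0013],32],[[0.0152,-0.0418,0.0017],40],[[0.0215,-0.0483,0.002],48],[[0.0287,-0.0539,0.0023],56],[[0.0365,-0.0584,0.0027],64],[[0.0449,-0.0618,0.003],72],[[0.0537,-0.064,0.0033],80]]'; python3 w.py
python3 -m creep '[[[0.0006,-0.009,0.0003],8],[[0.0025,-0.0179,0.0007],16],[[0.0056,-0.0264,0.001],24],[[0.0099,-0.0344,0.0013],32]]'; python3 w.py
```

```text
time_s: 26.82
ee_pos: [0.5907, 0.1035, 0.3652]
eef_rot: [0.001, 0.331, 0.944, 0.0]
force: [1.1, -1.0, 4.7]
width: 0.0129
gripper_force: 60.1
yaw tool 141.3205800080536 pos ang -38.42746785965281 r 0.0654536418408373 F tool [-1.5282 -0.0963 -4.6695] M [-0.0398 -0.0116  0.3354] q1,q6 [0.0658 0.7409] w 0.012868661428739847
time_s: 27.32
ee_pos: [0.5614, 0.0825, 0.3639]
eef_rot: [0.001, 0.579, 0.816, 0.0]
force: [1.2, -1.6, 4.0]
width: 0.0126
gripper_force: 60.2
yaw tool 109.30322399851757 pos ang -70.39317312280045 r 0.06546013393382848 F tool [-1.8805  0.5712 -4.0287] M [-0.2255 -0.0726  0.2976] q1,q6 [0.0324 1.2663] w 0.012595108913010867
```

```bash
for i in 1 2; do python3 -m creep '[[[0.0006,-0.009,0.0003],8],[[0.0025,-0.0179,0.0007],16],[[0.0025,-0.0179,0.0007],16]]' >/dev/null; python3 w.py; done
```

```text
yaw tool 93.58859647116448 pos ang -86.55219343216459 r 0.06535607665213503 F tool [-4.1413 -0.9656 -4.7969] M [-0.5258  0.1439  0.0639] q1,q6 [0.0269 1.5351] w 0.012583872368794612
yaw tool 77.62429058646272 pos ang -102.46691842143726 r 0.06516610775640871 F tool [-3.9343  0.0938 -5.3787] M [-0.4632  0.1842  0.0204] q1,q6 [0.0309 1.8177] w 0.012582384184951487
```

```bash
for i in 1 2; do python3 -m creep '[[[0.0006,-0.009,0.0003],8],[[0.0006,-0.009,0.0003],8],[[0.0006,-0.009,0.0003],8]]' >/dev/null; python3 w.py; done
```

```text
yaw tool 69.67274369559472 pos ang -110.34762820522513 r 0.06504828809342751 F tool [-3.7664  0.2146 -6.7663] M [-0.4005  0.2181  0.0061] q1,q6 [0.0364 1.9619] w 0.012731750658262726
yaw tool 61.69109763643877 pos ang -118.1811180958282 r 0.06498306987074985 F tool [-3.1243  0.7935 -5.4566] M [-0.396   0.1535  0.1598] q1,q6 [0.0442 2.1091] w 0.012519832019546933
```

```bash
for i in 1 2; do python3 -m creep '[[[0.0003,-0.0068,0.0002],6],[[0.0003,-0.0068,0.0002],6],[[0.0003,-0.0068,0.0002],6]]' >/dev/null; python3 w.py; done
```

```text
yaw tool 55.94380948564568 pos ang -121.57998822275742 r 0.0646557929620113 F tool [-5.5656 12.8179 -1.0769] M [-1.9929 -1.4726  1.7789] q1,q6 [0.0505 2.2156] w 0.012843456048587604
yaw tool 49.96961925311757 pos ang -124.43493216416151 r 0.06377916506451298 F tool [-4.2279 25.7753  5.2779] M [-3.7373 -3.5071  2.4424] q1,q6 [0.0575 2.3268] w 0.012927035348870968
```

Tangential force now rises linearly while the tool stalls near −122 to −124°. I'll push a little more, tangentially without turning, to confirm the stop is firm.

```bash
for i in 1 2; do python3 -m creep '[[[0,-0.005,0],0],[[0,-0.005,0],0],[[0,-0.005,0],0]]' >/dev/null; python3 w.py; done
```

```text
yaw tool 49.83395507504933 pos ang -126.29168058263221 r 0.06343036681369991 F tool [-4.0248 36.5097 11.4673] M [-5.4256 -4.9864  2.4492] q1,q6 [0.0624 2.3339] w 0.013043720221029271
yaw tool 49.694126187121995 pos ang -128.16071069978767 r 0.06311795445239539 F tool [-4.5528 49.1019 18.1553] M [-7.1133 -6.5562  2.2998] q1,q6 [0.0674 2.3412] w 0.012790798573875738
```

That is a firm stop: 49 N tangential (about 3 Nm) against about 1–2 N while winding, at about 405° of turn. I'll unload most of the push, release and lift clear.

```bash
python3 -m creep '[[[0,0.006,0],-3],[[0,0.012,0],-6],[[0,0.014,0],-6],[[0,0.014,0],-6]]' >/dev/null; python3 w.py; python3 -m creep '[[[0,0,0],0],[[0,0,0],0],[[0,0,0],0],[[0,0,0],0]]' 0.5 >/dev/null; python3 w.py;  python3 -m creep '[[[0,0,-0.02],0],[[0,0,-0.05],0],[[0,0,-0.1],0],[[0,0,-0.12],0],[[-0.02,0,-0.12],0],[[-0.02,0,-0.12],0]]'; python3 - <<'E'
from h import *
st=arm.get_state(); im=arm.snapshot("wrist")[:,:,::-1].copy(); cv2.imwrite("pics/w7.png",im); t=arm.snapshot("top")[:,:,::-1]; cv2.imwrite("pics/t7.png",t)
c=cam("wrist",st); h=cv2.cvtColor(im,cv2.COLOR_BGR2HSV); m=(h[...,1]<70)&(h[...,2]>150)
print(st["ee_pos"],st["force"],"head px",proj(c,[.5394,.1442,.225]))
for y in range(0,384,12):
    x=np.where(m[y,150:360])[0]; 
    if len(x): print(y,x.min()+150,x.max()+150,len(x),end="; ")
E
```

```text
yaw tool 55.699823269424265 pos ang -122.19221413290221 r 0.06420363947855262 F tool [-1.7387 17.3085  2.2024] M [-2.4216 -2.6605  0.8793] q1,q6 [0.0524 2.2218] w 0.012762165445902087
yaw tool 55.59559339343695 pos ang -127.47445662999101 r 0.06527794308007162 F tool [-0.0534 -0.3319 -0.1533] M [ 0.0085 -0.0519  0.0112] q1,q6 [0.0555 2.2268] w 0.0425859429426354
time_s: 32.08
ee_pos: [0.4875, 0.0748, 0.4794]
eef_rot: [-0.0, 0.885, 0.465, -0.001]
force: [-0.4, 0.4, -0.6]
width: 0.0426
gripper_force: 0.0
[0.4875 0.0748 0.4794] [-0.3793  0.3712 -0.5597] head px [262.3322  67.7431]
0 158 293 104; 12 168 301 128; 24 168 310 131; 36 156 319 91; 48 150 327 67; 60 154 335 78; 72 164 344 80; 84 174 352 61; 96 199 359 79; 108 209 359 76; 120 150 356 100; 132 229 350 86; 144 261 359 82; 156 262 359 56; 168 263 354 40; 180 265 313 30; 192 269 322 23; 228 229 238 10; 240 191 236 12; 252 224 325 11; 264 191 226 7; 276 187 322 8; 312 209 218 10; 324 207 215 9;
```

```bash
python3 - <<'E'
from h import *
st=arm.get_state(); c=cam("wrist",st); im=cv2.imread("pics/w7.png"); h=cv2.cvtColor(im,cv2.COLOR_BGR2HSV)
print(h[40:100:12,230:300:14,2]); print(h[40:100:12,230:300:14,1])
for zt,lo,hi in ((.2245,60,118),):
    m=cv2.morphologyEx(((h[...,2]>lo)&(h[...,2]<hi)&(h[...,1]<60)).astype(np.uint8),cv2.MORPH_OPEN,np.ones((3,3)))
    for q,a,r,p in blobs(im,m,600):
        if np.hypot(*(q-[262,68]))<70:
            P=np.array([plane(c,x,zt) for x in cv2.boxPoints(r)]); e=P[1]-P[0]; print(q,a,r,P.mean(0)[:2],np.linalg.norm(e),np.linalg.norm(P[2]-P[1]),np.degrees(np.arctan2(e[1],e[0])))
for thr in (165,180,190):
    for q,a,r,p in blobs(im,(h[...,1]<40)&(h[...,2]>thr),250):
        P=np.array([plane(c,x,.213) for x in cv2.boxPoints(r)]); L=[P[1]-P[0],P[2]-P[1]]; L.sort(key=np.linalg.norm)
        print(thr,q,a,np.linalg.norm(L[0]),np.linalg.norm(L[1]),np.degrees(np.arctan2(L[1][1],L[1][0])))
E
```

```text
[[168 124 123 126 126]
 [116 120 131 124 123]
 [116  86 117 114 116]
 [108  98 113 112 112]
 [102 112  70  71 117]]
[[ 8  6  6  2  6]
 [13 11  8  6 12]
 [ 2  3  7  4  9]
 [ 2  5  7  9  7]
 [ 5  7 11  7  4]]
[234.1858 102.5686] 7307 ((246.00332641601562, 92.65056610107422), (177.1685028076172, 102.89350891113281), 49.5599479675293) [0.5221 0.1352] 0.06239077402670277 0.108788513160961 2.08039140375952
165 [208.1856  27.124 ] 3217 0.036755765707193515 0.06297894656746157 -82.8905097061395
165 [304.7384  50.3977] 4400 0.0330627877110712 0.1059342071359332 -72.83434918150988
165 [483.2031  77.1164] 7071 0.06785542006470087 0.07390592520847282 -68.64005053044943
165 [161.3657  62.0776] 361 0.011017349300169833 0.03180923346963146 -98.95210076069073
165 [197.3252  90.6347] 449 0.003475941736588526 0.0661947255169101 -84.97913589133383
165 [301.8335 134.6938] 5627 0.06811497270608421 0.08426666454698303 -84.99658480554929
165 [102.9766 144.1222] 1408 0.007479106562527442 0.0960390614046906 -7.601329961440325
165 [228.981  246.5237] 422 0.0069894106378173265 0.0486971593743111 41.23036422807
[... 546 characters left out ...]
228.9307 246.7624] 404 0.0069904975445648125 0.04846149906921816 41.958845836428786
180 [ 26.2199 307.835 ] 1751 0.03238401405564351 0.05904790342098788 -0.1930957224097315
190 [255.6213  16.4825] 713 0.013153989306795765 0.02055781415234822 -116.97065351252243
190 [483.2167  77.1487] 7050 0.06780158811021388 0.0739257155416554 -68.68437729068614
190 [270.7595 151.3544] 1501 0.013208521563424091 0.06266655833278678 -116.64051799516513
190 [101.3478 144.9322] 1268 0.007237069893279576 0.09062643493319514 -7.601332758834565
190 [228.6589 248.2157] 343 0.00692685237285156 0.04207044976688824 41.8262667566324
190 [ 26.2535 307.8764] 1732 0.03210834404304921 0.05906853922378677 0.5320170034790123
```

The bar now lies at yaw ≈ −117°, about 396–399° clockwise of its start. That matches where contact with the stop began (about −119°), and it did not yield further under 49 N. About 63 mm of bar shows on the near side of the head, so it is still roughly centred. The gripper is clear and the force is zero, so I'm handing in.

```bash
python3 -c "
from station import arm
print(arm.job_done())"
```

```text
the job is handed in; nothing more can be done
None
```

I put the bar through the eye to about its middle and wound the screw clockwise to a firm stop (it held at 49 N). I then released the bar in place and handed the job in at about 32 s; no score came back, and I didn't re-measure the batten, mug and jar, though nothing suggested contact with them.

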